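# Turn the drying tree and hang the comb on its empty branch

### The arm

A 6-joint arm with a two-finger parallel gripper is mounted at the origin on the work surface. World frame = base frame: x ahead of the robot, y to its left, z up, the work surface at z = 0. Lengths are in m, angles in rad, forces in N, time in s.
With the tool pointing down it reaches from about 0.4 to 0.825 m from the base axis. Payload 7 kg.
Tool frame: the origin (TCP) lies on the centre line of the jaws, within the pads' length; the fingertips stand 22 mm ahead of it and the grasp point (between the pads) lies 3 mm ahead of it; z points along the fingers, y is the line along which they close (so a half turn about z gives the same grasp; the last joint's range is limited). The gripper opens to 88 mm and grips with 3 to 60 N. Pads are 19 mm wide; open, the fingers measure 130 mm over their backs; the gripper's body (78 mm by 193 mm) begins 47 mm behind the grasp point.
Start: joints at [-0.896, 0.359, 0.012, 0, -1.224, -0.288], TCP at [0.255, -0.625, 0.249] pointing down, gripper open.
Joint ranges: [-3.07, 3.07], [-1.43, 2.12], [-1.02, 1.25], [-3.03, 1.67], [-3.05, -0], [-3.03, 3.03]. Speed limits (rad/s): [2.39, 2.39, 3.01, 3.14, 3.14, 3.14].

### API

Orientations are given as [roll, pitch, yaw] about the fixed x, y, z axes, in that order (R = Rz(yaw) Ry(pitch) Rx(roll)).
In Python, from station import monitor, viewer, order gives the robot as it stands. The module is installed in compiled form; this text tells all that it offers.
- The arm moves only by the tool servo_tool, never from a script. Its argument "targets" is a list of rows, each an object with "angular": the turn, a rotation vector about the tool's x, y, z in degrees, a list of three; "xyz": the shift along the tool's x, y, z in cm, a list of three; "claw": the finger opening in cm, from 0 to 8.76. A call has 1 to 20 rows; each row shifts and turns the commanded pose from where the row before left it, along the tool's axes as they then stand; what a row does not reach is not made up. A row lasts 1/10 s, in which the tool goes at most 50 mm and 8.59 degrees, less where a joint would pass 70% of its speed; a pose out of reach is approached as far as the arm can. A call is refused whole if a number of a shift passes 5 or a number of a turn 8.59, either way. A call with a gripper value outside its range is refused whole. The fingers move at their own pace and stop on an object; "force" is the grip in N (left out, the last holds). Time passes only in rows, so rows that do not move let the fingers close. It gives the time, the measured TCP pose, the force, the opening and the grip force at its end, in the units of the state.
- monitor.get_state(): the state, without advancing time (a new reading comes with each control period).
- viewer.grab_frame(name): name is "scene" or "top"; returns a dict with "color" (384x512x3 uint8, blue, green, red), "fovy" (degrees; the focal length in pixels is half the picture's height over the tangent of half this angle, whatever the lens; pixels are square), "cx", "cy" (the principal point, pixels), "R" (3x3) and "t" (3): a world point X has camera coordinates R X + t. Camera axes: x right, y down, z forward; pixel columns grow to the right and rows downward; lengths in m; the calibration is good to about 2 mm. A picture is of the moment at which its call begins. There is no depth.
- order.job_done(): hands the job in; it is judged then, once.
The state is a dict: "t": time; "q": joint angles; "qd": joint speeds; "joint_efforts": joint torques, N m; "eef_pos": TCP position; "ee_rot": TCP orientation; "force": force on the tool from outside, world axes, zero at the start; "moment": the same for the moment, N m; "width": finger opening in m; "gripper_force": force on a finger pad.
Only numpy, scipy, OpenCV 4.12 (cv2) and the standard library are available. Lean on these libraries where they do the work, as an engineer would, in place of code of your own. Each camera call takes 0.05 s, during which the arm holds its last target. There are 200 camera calls.

### The job

Turn the drying tree until its empty branch lies over the brass pointer on its foot. Then lift the comb in its hanger out of the slotted stand, thread its window over that branch, press it gently and steadily home against the rubber collar for about a second (feel for it: the collar is set at another depth each time), and let go so that it stays hanging there by its window. The tree is delicate: feel your way, never press the collar with more than 12 N nor push or knock hard on any other part, and leave the other things on the bench alone.

Things in the scene. Friction and masses are not known exactly. Their poses are not given: they have to be found in the camera images.
- tree: drying tree, carrying all its turning parts; origin: centre of the underside of its fixed round foot (150 mm diameter, 14 mm high). A brass pointer on the foot sticks out along its own -x to 120 mm from the centre, roughly towards the robot. Delicate: nothing may push or knock on any part of it with more than 30 N (on the collar 12 N)
- mast_top (a point): top of the steel mast (22 mm diameter), 180 mm up on the vertical turning axis. The mast carries four level branches 90 degrees apart, axes 170 mm above the bench: 8 mm rods, each ending in a 13 mm ball. Three carry combs in hangers (fixed on, same shape as the loose one, 61 mm from the axis, 42 to 228 mm above the bench); one is empty
- rotor (a joint): angle of the turning mast, rad: 0 when the empty branch lies exactly over the brass pointer; grows counterclockwise seen from above. Starts between 0.6 and 1.2, range -0.6 to 1.8. It turns stiffly (0.3 N m, about 3 N at a branch's end) and stays where it is left; over the pointer within 0.15 is good
- branch_tip (a point): centre of the end ball of the empty branch, 124 mm from the mast axis, 170 mm above the bench
- sleeve: dark steel sleeve, 12 mm diameter, on the empty branch by the mast; origin: centre of its outer end, on the branch axis, 46 mm from the mast axis; own -x points out along the branch. It carries a black rubber collar (32 mm diameter, 10 mm thick, tight on the rod) set anew each time: the collar's outer face lies 10 to 34 mm outward of this point, not measured: find it by feel
- collar_mid (a point): point on the branch axis midway in the collar's setting range, 22 mm outward of the sleeve's end (it does not follow the collar). Press the hanger flat on the collar's outer face with a steady 5 to 8 N for a second (at least 4 N for 0.4 s counts, over 12 N fails). The contact is hard, 5 N or more per mm: approach at 10 mm/s or less and stop on force
- hanger: the comb to hang, standing on end: 28 (y) x 8 (x) x 100 mm tall, in a steel hanger 10 mm thick (x), 34 mm wide, with a window 22 mm wide by 24 mm high, 108 to 132 mm above the origin, open along x. Above it a grip tab 10 mm thick (x), 24 mm wide, 138 to 186 mm up: pinch its thickness, fingertips above 145 mm. 0.09 kg. Origin: centre of underside. May hang either way round
- hanger_eye (a point): centre of the hanger's window, 120 mm above the hanger's origin
- stand: fixed wooden block 70 x 70 x 30 mm with a slot 24 mm deep (floor 6 mm above the bench) in which the loose comb stands upright, 1 mm play each side; origin: centre of its underside
- cover_plate: dull silver harmonica cover plate lying on the bench, 28 x 102 x 12 mm, bystander; origin under its centre
- feeler_gauge: steel feeler gauge in a brass sheath, 125 x 16 x 10 mm, bystander; origin under the sheath's centre
- reed_lifter: reed lifter with wooden handle and rubber tip, 145 mm long, 12 mm thick, bystander; origin under the joint of handle and shaft
- bare_comb: a comb without hanger lying flat, 100 x 28 x 8 mm, bystander; origin under its centre
- screw_jar: small glass jar, 44 mm in diameter, 50 mm high, bystander; origin under its centre
- pin_dish: low steel dish, 70 mm in diameter, 22 mm high, bystander; origin under its centre

How it is judged:
By the outcome, as a careful person would: the job done as asked, in the order asked, and still so for the second after the job is handed in, with the robot touching nothing.
It also fails if it takes over 66 s, if anything falls off the work surface, if the arm or the gripper's body presses on something with over 40 N, if the wrist force passes 120 N, or if a joint passes its speed limit or range.

## Working session

There is one attempt and no reset: what is moved stays moved. The work goes in short steps, Python scripts to look and compute and a tool call to move; the robot and the scene stay as the last step left them, time stands still between calls to the robot, and variables do not carry over. Pictures are saved under pics/ and viewed, at most 10 in all, crops included, and the job is handed in when it is done.

Besides the shell and the picture viewer there is one more tool, called after "Request:" by a JSON object that holds its "api" and its "payload". servo_tool: Moves the arm, as the interface text tells. Its arguments: {"type":"object","properties":{"targets":{"type":"array"},"force":{"type":"number"}},"required":["targets"]}

```bash
mkdir -p pics
cat > h.py <<'E'
import numpy as np, cv2
from station import monitor, viewer, order
def grab(n,f=None):
    d=viewer.grab_frame(n)
    if f: cv2.imwrite('pics/'+f,d['color'])
    d['f']=d['color'].shape[0]/2/np.tan(np.radians(d['fovy'])/2)
    d['R']=np.array(d['R']);d['t']=np.array(d['t'])
    return d
def ray(d,u,v):
    c=-d['R'].T@d['t']; r=d['R'].T@np.array([(u-d['cx'])/d['f'],(v-d['cy'])/d['f'],1]); return c,r/np.linalg.norm(r)
def onz(d,u,v,z):
    c,r=ray(d,u,v); return c+r*(z-c[2])/r[2]
def proj(d,X):
    p=d['R']@np.array(X)+d['t']; return d['cx']+d['f']*p[0]/p[2],d['cy']+d['f']*p[1]/p[2]
def tri(d1,p1,d2,p2):
    c1,r1=ray(d1,*p1);c2,r2=ray(d2,*p2)
    s=np.linalg.lstsq(np.c_[r1,-r2],c2-c1,rcond=None)[0]
    a=c1+r1*s[0];b=c2+r2*s[1]; return (a+b)/2,np.linalg.norm(a-b)
E
python3 - <<'E'
from h import *
np.set_printoptions(precision=4,suppress=True)
for n in('scene','top'):
    d=grab(n,n+'0.png');print(n,d['f'],d['cx'],d['cy'],-d['R'].T@d['t'],d['R'])
    cv2.imwrite('pics/%s0b.png'%n,cv2.resize(d['color'],(800,600),interpolation=cv2.INTER_CUBIC))
print(monitor.get_state())
E
```

```text
scene 374.7615187273543 262.80787653738 191.84969087108234 [ 0.9836 -0.1517  0.8777] [[ 0.3669  0.9303  0.0014]
 [ 0.8017 -0.3154 -0.5077]
 [-0.4719  0.1874 -0.8615]]
top 361.52430662278107 258.06988823239647 190.78272851825747 [0.5027 0.0171 1.0911] [[ 0.0193 -0.9998 -0.0105]
 [-0.9966 -0.0184 -0.0805]
 [ 0.0803  0.0121 -0.9967]]
{'t': 0.1, 'q': array([-0.8959,  0.3593,  0.0112, -0.0003, -1.2241, -0.2881]), 'qd': array([-0.0003, -0.0005,  0.0013,  0.0006,  0.0011,  0.0007]), 'joint_efforts': array([ -0.0012, -58.4164,  29.3751,   7.0156,   0.0101,  -0.    ]), 'eef_pos': array([ 0.2545, -0.6248,  0.2477]), 'ee_rot': array([ 3.1401, -0.0001, -2.7549]), 'force': array([-0.6786, -0.1908, -0.5229]), 'moment': array([-0.0053,  0.0026,  0.0343]), 'gripper_force': 0.0, 'width': 0.08766645798801566}
```

View pics/scene0b.png

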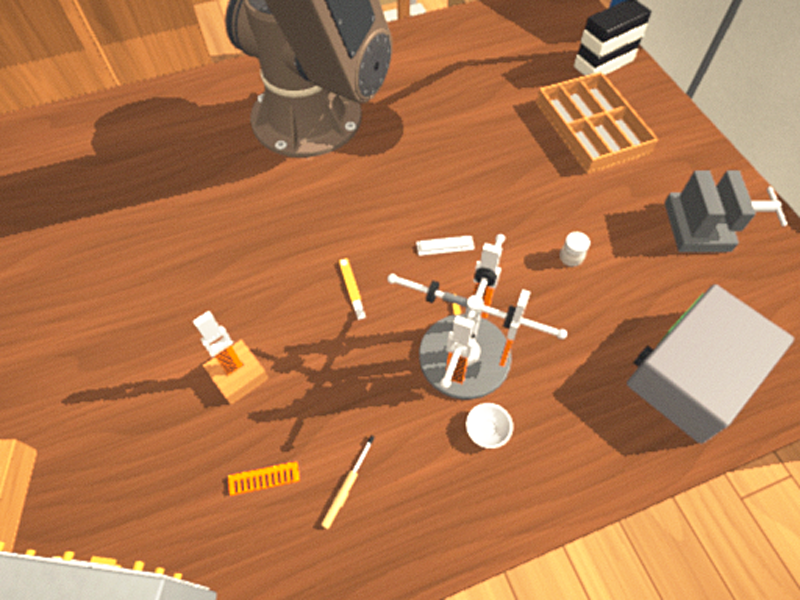

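View pics/top0b.png

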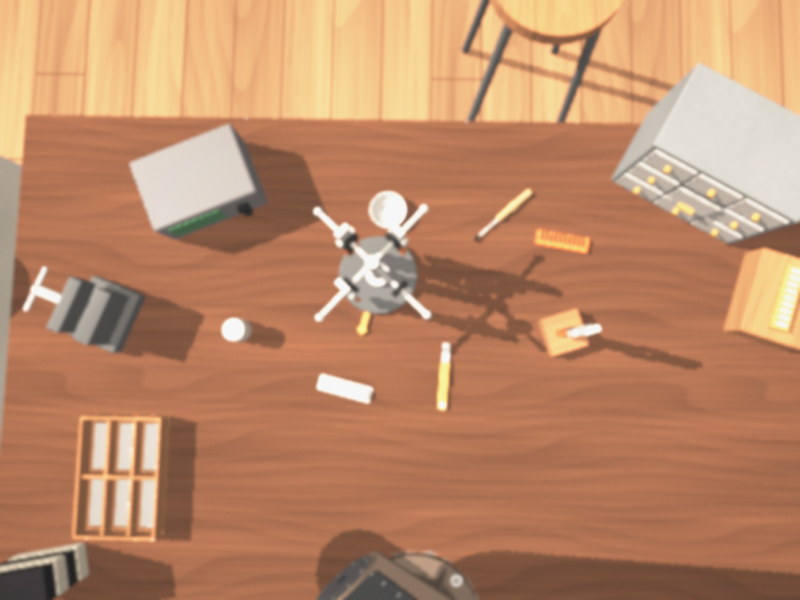

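The scene view shows the tree at about (465,330) with its empty branch end at (393,279), and the stand with the hanger at (225,345). In the top view the foot is at (379,275), the pointer tip at (363,330), the empty tip at (427,313), and the stand at (565,332).

Run:
```python
import cv2,numpy as np
s=cv2.imread('pics/scene0.png');t=cv2.imread('pics/top0.png')
def c(i,x,y,w,h,k): return cv2.resize(i[y:y+h,x:x+w],None,fx=k,fy=k,interpolation=cv2.INTER_CUBIC)
A=np.hstack([c(s,240,145,130,115,3),c(t,190,120,130,115,3)])  # 390x345 each
B=np.hstack([c(s,120,195,60,65,6)[:, :],c(t,335,185,60,65,6)])[:250*2]
B=np.pad(B,((0,0),(0,780-B.shape[1]),(0,0)))
cv2.imwrite('pics/c1.png',A);cv2.imwrite('pics/c2.png',B);print(A.shape,B.shape)
```

```text
(345, 780, 3) (390, 780, 3)
```

View pics/c1.png

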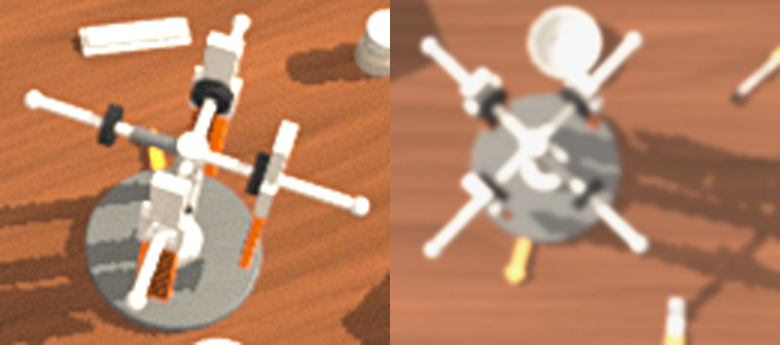

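View pics/c2.png

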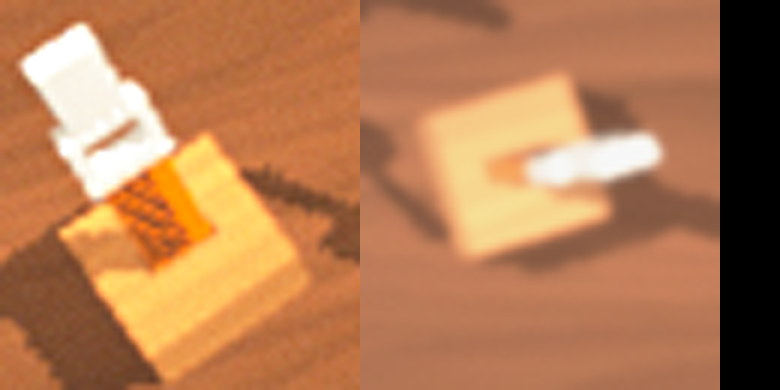

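The crops show the collar on the left branch in the scene view. The empty tip is at scene (251.3,178) and top (273.3,201). The hanger's wide face runs along the stand edge, roughly along world y. Next I compute positions.

```bash
cat > m1.py <<'E'
from h import *
np.set_printoptions(precision=4,suppress=True)
s=grab('scene');t=grab('top')
S=lambda x,y:(240+x/3,145+y/3); T=lambda x,y:(190+(x-390)/3,120+y/3)
S2=lambda x,y:(120+x/6,195+y/6); T2=lambda x,y:(335+(x-360)/6,185+y/6)
tip,e=tri(s,S(34,99),t,T(640,243));print('tip',tip,e, onz(s,*S(34,99),.17),onz(t,*T(640,243),.17))
op,e=tri(s,S(361,206),t,T(429,46));print('opp',op,e)
l,e=tri(s,S(241,22),t,T(432,250));print('tipL',l,e)
l2,e=tri(s,S(137,300),t,T(633,40));print('tipF',l2,e)
ax=(onz(t,*T(640,243),.17)+onz(t,*T(429,46),.17)+onz(t,*T(432,250),.17)+onz(t,*T(633,40),.17))/4
print('axis top',ax,'scene',sum(onz(s,*S(*p),.17) for p in[(34,99),(361,206),(241,22),(137,300)])/4)
f=onz(t,*T(546,168),.014);print('foot',f, onz(s,*S(175,247),.014))
p=onz(t,*T(515,275),.01);print('ptr',p,np.linalg.norm((p-ax)[:2]))
a=lambda v:np.arctan2(v[1],v[0])
print('ptr ang',a(p-ax),a(p-f),'branch ang',a(onz(t,*T(640,243),.17)-ax),a(tip-op))
hsv=cv2.cvtColor(t['color'],cv2.COLOR_BGR2HSV)
print('stand top corners T',[onz(t,*T2(*q),.03) for q in[(425,115),(570,75),(610,210),(468,260)]])
print('stand S',[onz(s,*S2(*q),.03) for q in[(60,232),(210,135),(305,270)]])
print('tab top S',[onz(s,*S2(*q),.192) for q in[(22,67),(83,24)]])
print('tab end T',[onz(t,*T2(*q),.192) for q in[(655,135),(660,160)]])
E
python3 m1.py
```

```text
tip [ 0.5521 -0.0097  0.1693] 0.003124251678846415 [ 0.553  -0.0084  0.17  ] [ 0.5515 -0.0112  0.17  ]
opp [0.7199 0.1755 0.1664] 0.002400322980472733
tipL [0.5429 0.1673 0.1664] 0.0023157654130677445
tipF [ 0.7278 -0.0012  0.1677] 0.002590115586401879
axis top [0.6347 0.0815 0.17  ] scene [0.6373 0.0832 0.17  ]
foot [0.6331 0.0792 0.014 ] [0.6406 0.0817 0.014 ]
ptr [0.5258 0.1078 0.01  ] 0.11213245103414667
ptr ang 2.904055606509124 2.8806469952988993 branch ang -2.3025892753313713 -2.3069692902101973
stand top corners T [array([ 0.5537, -0.2278,  0.03  ]), array([ 0.5745, -0.2985,  0.03  ]), array([ 0.5092, -0.3175,  0.03  ]), array([ 0.4836, -0.2486,  0.03  ])]
stand S [array([ 0.5107, -0.3154,  0.03  ]), array([ 0.4896, -0.2479,  0.03  ]), array([ 0.564 , -0.2261,  0.03  ])]
tab top S [array([ 0.5343, -0.2839,  0.192 ]), array([ 0.5251, -0.2608,  0.192 ])]
tab end T [array([ 0.5394, -0.2851,  0.192 ]), array([ 0.5291, -0.2871,  0.192 ])]
```

Request:
{"api": "servo_tool", "payload": {"targets": [{"angular": [0,0,-8.5],"xyz": [0,0,-0.8],"claw": 3},{"angular": [0,0,-8.5],"xyz": [0,0,-0.8],"claw": 3},{"angular": [0,0,-8.5],"xyz": [0,0,-0.8],"claw": 3},{"angular": [0,0,0],"xyz": [-4.2,1.2,0],"claw": 3},{"angular": [0,0,0],"xyz": [-4.2,1.2,0],"claw": 3},{"angular": [0,0,0],"xyz": [-4.2,1.2,0],"claw": 3},{"angular": [0,0,0],"xyz": [-4.2,1.2,0],"claw": 3},{"angular": [0,0,0],"xyz": [-4.2,1.2,0],"claw": 3},{"angular": [0,0,0],"xyz": [-4.2,1.2,0],"claw": 3},{"angular": [0,0,0],"xyz": [-4.2,1.2,0],"claw": 3},{"angular": [0,0,0],"xyz": [-4.2,1.2,0],"claw": 3},{"angular": [0,0,0],"xyz": [-4.2,1.2,0],"claw": 3},{"angular": [0,0,0],"xyz": [-4.2,1.2,0],"claw": 3},{"angular": [0,0,0],"xyz": [-4.2,1.2,0],"claw": 3},{"angular": [0,0,0],"xyz": [-4.2,1.2,0],"claw": 3},{"angular": [0,0,0],"xyz": [-4.2,1.2,0],"claw": 3},{"angular": [0,0,0],"xyz": [-4.2,1.2,0],"claw": 3},{"angular": [0,0,0],"xyz": [0,0,0],"claw": 3}]}}

```text
t: 2.0
eef_pos: [0.5282, -0.0736, 0.2722]
ee_rot: [3.142, 0.0, -2.306]
force: [1.1, -0.5, -0.3]
width: 0.0299
gripper_force: 0.0
```

Request:
{"api": "servo_tool", "payload": {"targets": [{"angular": [0,0,0],"xyz": [-4.2,1.2,0],"claw": 3},{"angular": [0,0,0],"xyz": [-4.2,1.2,0],"claw": 3},{"angular": [0,0,0],"xyz": [0,0,2],"claw": 3},{"angular": [0,0,0],"xyz": [0,0,2],"claw": 3},{"angular": [0,0,0],"xyz": [0,0,0],"claw": 3}]}}

```text
t: 2.5
eef_pos: [0.5636, 0.0008, 0.2297]
ee_rot: [3.138, -0.004, -2.31]
force: [-0.1, -0.2, 1.0]
width: 0.03
gripper_force: 0.0
```

Run:
```python
from h import *
s=grab('scene');t=grab('top')
x=monitor.get_state();print(x['eef_pos'],x['force'])
for d in(s,t):print(proj(d,x['eef_pos']-[0,0,.022]))
A=cv2.resize(s['color'][140:270,210:370],None,fx=2.4,fy=2.4,interpolation=cv2.INTER_CUBIC)
B=cv2.resize(t['color'][120:250,190:350],None,fx=2.4,fy=2.4,interpolation=cv2.INTER_CUBIC)
cv2.imwrite('pics/p2.png',np.hstack([A,B]))
```

```text
[5.65221815e-01 4.91509937e-04 2.32831304e-01] [ 0.22364749 -0.10326333  0.70185271]
(np.float64(256.7707358998455), np.float64(170.8703578201002))
(np.float64(269.15730372233224), np.float64(194.42964547523633))
```

View pics/p2.png

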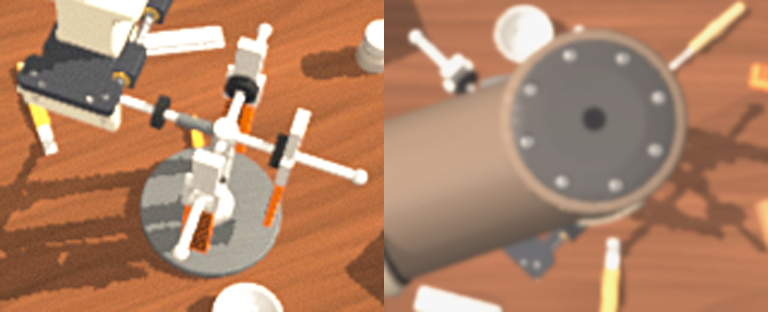

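The scene view shows the gripper over the empty branch's outer end, with the collar visible at (160,112). The lateral fit is good to about 2 mm, so I lower the open fingers astride the branch.

Request:
{"api": "servo_tool", "payload": {"targets": [{"angular": [0,0,0],"xyz": [0,0.2,1],"claw": 3},{"angular": [0,0,0],"xyz": [0,0,1],"claw": 3},{"angular": [0,0,0],"xyz": [0,0,1],"claw": 3},{"angular": [0,0,0],"xyz": [0,0,1],"claw": 3},{"angular": [0,0,0],"xyz": [0,0,1],"claw": 3},{"angular": [0,0,0],"xyz": [0,0,0],"claw": 3},{"angular": [0,0,0],"xyz": [0,0,0],"claw": 3}]}}

```text
t: 3.3
eef_pos: [0.5638, 0.0022, 0.1823]
ee_rot: [3.141, -0.001, -2.31]
force: [-0.5, 0.3, 0.4]
width: 0.03
gripper_force: 0.0
```

Request:
{"api": "servo_tool", "payload": {"targets": [{"angular": [0,0,2],"xyz": [-0.01,0.38,0],"claw": 3},{"angular": [0,0,2],"xyz": [-0.01,0.38,0],"claw": 3},{"angular": [0,0,1],"xyz": [0,0.19,0],"claw": 3},{"angular": [0,0,1],"xyz": [0,0.19,0],"claw": 3},{"angular": [0,0,1],"xyz": [0,0.19,0],"claw": 3},{"angular": [0,0,1],"xyz": [0,0.19,0],"claw": 3},{"angular": [0,0,1],"xyz": [0,0.19,0],"claw": 3},{"angular": [0,0,2],"xyz": [-0.01,0.38,0],"claw": 3},{"angular": [0,0,2],"xyz": [-0.01,0.38,0],"claw": 3},{"angular": [0,0,2],"xyz": [-0.01,0.38,0],"claw": 3}]}}

```text
t: 4.3
eef_pos: [0.5458, 0.0241, 0.1829]
ee_rot: [-3.141, 0.001, -2.573]
force: [2.1, -2.7, 1.5]
width: 0.0302
gripper_force: 1.4
```

```bash
cat > st.py <<'E'
from h import *
np.set_printoptions(precision=4,suppress=True)
x=monitor.get_state();p=x['eef_pos'];c=np.array([.636,.082])
v=p[:2]-c;print(p,x['ee_rot'],'ang',np.degrees(np.arctan2(v[1],v[0]))%360,'r',np.hypot(*v),'F',x['force'],x['moment'],x['q'])
E
python3 st.py
```

```text
[0.5458 0.0241 0.1829] [-3.141   0.0006 -2.5735] ang 212.70214503537704 r 0.1072128563148259 F [ 2.108  -2.6981  1.478 ] [-0.7539 -0.6842 -0.0042] [ 0.4031  0.2014 -0.3665  0.0005 -1.0022 -1.4061]
```

Request:
{"api": "servo_tool", "payload": {"targets": [{"angular": [0,0,2.5],"xyz": [-0.01,0.47,0],"claw": 3},{"angular": [0,0,2.5],"xyz": [-0.01,0.47,0],"claw": 3},{"angular": [0,0,2.5],"xyz": [-0.01,0.47,0],"claw": 3},{"angular": [0,0,2.5],"xyz": [-0.01,0.47,0],"claw": 3},{"angular": [0,0,2.5],"xyz": [-0.01,0.47,0],"claw": 3},{"angular": [0,0,2.5],"xyz": [-0.01,0.47,0],"claw": 3},{"angular": [0,0,2.5],"xyz": [-0.01,0.47,0],"claw": 3},{"angular": [0,0,2.5],"xyz": [-0.01,0.47,0],"claw": 3},{"angular": [0,0,2.5],"xyz": [-0.01,0.47,0],"claw": 3},{"angular": [0,0,2.5],"xyz": [-0.01,0.47,0],"claw": 3},{"angular": [0,0,2.5],"xyz": [-0.01,0.47,0],"claw": 3},{"angular": [0,0,2.5],"xyz": [-0.01,0.47,0],"claw": 3},{"angular": [0,0,2.5],"xyz": [-0.01,0.47,0],"claw": 3},{"angular": [0,0,2.5],"xyz": [-0.01,0.47,0],"claw": 3},{"angular": [0,0,2.5],"xyz": [-0.01,0.47,0],"claw": 3},{"angular": [0,0,2.5],"xyz": [-0.01,0.47,0],"claw": 3},{"angular": [0,0,2.5],"xyz": [-0.01,0.47,0],"claw": 3},{"angular": [0,0,2.5],"xyz": [-0.01,0.47,0],"claw": 3},{"angular": [0,0,2],"xyz": [-0.01,0.38,0],"claw": 3},{"angular": [0,0,0],"xyz": [0,0,0],"claw": 3}]}}

```text
t: 6.3
eef_pos: [0.5315, 0.109, 0.1825]
ee_rot: [-3.141, -0.001, 2.891]
force: [0.8, -1.1, 1.0]
width: 0.03
gripper_force: 0.3
```

```bash
python3 st.py
```

```text
[0.5315 0.109  0.1825] [-3.1412 -0.0006  2.8906] ang 165.48595298436845 r 0.10791464331597303 F [ 0.8452 -1.0634  1.0061] [-0.2898 -0.0695  0.0528] [ 0.5635  0.1968 -0.3734 -0.0002 -1.0013 -2.3852]
```

Request:
{"api": "servo_tool", "payload": {"targets": [{"angular": [0,0,2],"xyz": [-0.01,0.38,0],"claw": 3},{"angular": [0,0,2],"xyz": [-0.01,0.38,0],"claw": 3},{"angular": [0,0,1.8],"xyz": [-0.01,0.34,0],"claw": 3},{"angular": [0,0,0],"xyz": [0,0,0],"claw": 3},{"angular": [0,0,0],"xyz": [0,-0.5,0],"claw": 3},{"angular": [0,0,0],"xyz": [0,-0.5,0],"claw": 3},{"angular": [0,0,0],"xyz": [0,0,-1],"claw": 3},{"angular": [0,0,0],"xyz": [0,0,-2],"claw": 3},{"angular": [0,0,0],"xyz": [0,0,-3],"claw": 3},{"angular": [0,0,0],"xyz": [0,0,-3],"claw": 3},{"angular": [0,0,-8.5],"xyz": [0,0,0],"claw": 3},{"angular": [0,0,-8.5],"xyz": [0,0,0],"claw": 3},{"angular": [0,0,-8.5],"xyz": [0,0,0],"claw": 3},{"angular": [0,0,-8.5],"xyz": [0,0,0],"claw": 3},{"angular": [0,0,-8.5],"xyz": [0,0,0],"claw": 3},{"angular": [0,0,-8.5],"xyz": [0,0,0],"claw": 3},{"angular": [0,0,-8.5],"xyz": [0,0,0],"claw": 3},{"angular": [0,0,-8.5],"xyz": [0,0,0],"claw": 3},{"angular": [0,0,-8.5],"xyz": [0,0,0],"claw": 3},{"angular": [0,0,-8.5],"xyz": [0,0,0],"claw": 3}]}}

```text
t: 8.3
eef_pos: [0.5318, 0.1099, 0.2735]
ee_rot: [-3.141, 0.001, -2.003]
force: [0.3, 0.3, 0.3]
width: 0.03
gripper_force: 0.0
```

Request:
{"api": "servo_tool", "payload": {"targets": [{"angular": [0,0,-8.5],"xyz": [0,0,0],"claw": 4},{"angular": [0,0,-8.5],"xyz": [0,0,0],"claw": 4},{"angular": [0,0,-8.5],"xyz": [0,0,0],"claw": 4},{"angular": [0,0,-8.5],"xyz": [0,0,0],"claw": 4},{"angular": [0,0,-8.5],"xyz": [0,0,0],"claw": 4},{"angular": [0,0,0],"xyz": [4,1.3,0],"claw": 4},{"angular": [0,0,0],"xyz": [4,1.3,0],"claw": 4},{"angular": [0,0,0],"xyz": [4,1.3,0],"claw": 4},{"angular": [0,0,0],"xyz": [4,1.3,0],"claw": 4},{"angular": [0,0,0],"xyz": [4,1.3,0],"claw": 4},{"angular": [0,0,0],"xyz": [4,1.3,0],"claw": 4},{"angular": [0,0,0],"xyz": [0,0,0],"claw": 4}]}}

```text
t: 9.5
eef_pos: [0.5284, -0.1463, 0.2733]
ee_rot: [-3.141, -0.001, -1.272]
force: [0.5, 0.0, 0.1]
width: 0.0401
gripper_force: 0.0
```

```bash
python3 st.py
python3 - <<'E'
from h import *
s=grab('scene','scene3.png');t=grab('top','top3.png')
c=lambda i,x,y,w,h,k: cv2.resize(i['color'][y:y+h,x:x+w],None,fx=k,fy=k,interpolation=cv2.INTER_CUBIC)
A=np.hstack([c(s,240,145,130,100,3),c(t,190,120,130,100,3)])
B=np.hstack([c(s,110,170,130,100,3),c(t,320,150,130,100,3)])
cv2.imwrite('pics/p3.png',np.vstack([A,B])[:600])
E
```

```text
[ 0.5284 -0.1463  0.2733] [-3.1414 -0.0006 -1.2717] ang 244.76884203003902 r 0.2524191981096968 F [0.4558 0.0177 0.0664] [0.0677 0.1219 0.0248] [ 0.0876  0.1342 -0.2315  0.0006 -1.2048  0.2113]
```

View pics/p3.png

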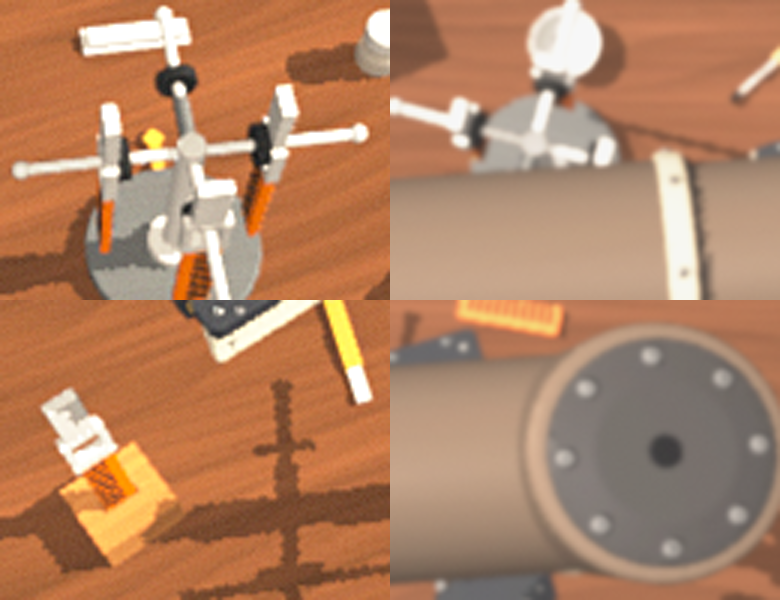

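After the turn, the empty branch with its collar points toward the pointer: tip at crop (163,13), side tips at (20,170) and (360,132). I check its angle against the pointer.

Run:
```python
from h import *
np.set_printoptions(precision=4,suppress=True)
s=grab('scene');S=lambda x,y:(240+x/3,145+y/3)
P=[onz(s,*S(*q),.17) for q in[(163,13),(20,170),(360,132)]];c=(P[1]+P[2])/2
print(P,c);a=lambda v:np.arctan2(v[1],v[0])
print(a(P[0]-c),a(P[1]-P[2])-np.pi/2+0, np.linalg.norm(P[0]-c))
p=onz(s,*S(153,133),.014);print('ptr scene',p,a(p-c),np.linalg.norm((p-c)[:2]))
```

```text
[array([0.5152, 0.1138, 0.17  ]), array([ 0.6061, -0.0392,  0.17  ]), array([0.6676, 0.2042, 0.17  ])] [0.6368 0.0825 0.17  ]
2.8901598195886224 -3.3890949535731743 0.1255580459488339
ptr scene [0.5309 0.1096 0.014 ] 2.8914569346781187 0.10929025449624477
```

Request:
{"api": "servo_tool", "payload": {"targets": [{"angular": [0,0,-1],"xyz": [4,1.2,0],"claw": 4},{"angular": [0,0,0],"xyz": [4,1.2,0],"claw": 4},{"angular": [0,0,0],"xyz": [4.1,1.1,0],"claw": 4},{"angular": [0,0,0],"xyz": [0,0,2],"claw": 4},{"angular": [0,0,0],"xyz": [0,0,2],"claw": 4},{"angular": [0,0,0],"xyz": [0,0,0],"claw": 4},{"angular": [0,0,0],"xyz": [0,0,0],"claw": 4}]}}

```text
t: 10.35
eef_pos: [0.5336, -0.2674, 0.2332]
ee_rot: [3.141, -0.0, -1.249]
force: [0.2, -0.7, 0.1]
width: 0.0398
gripper_force: 0.0
```

```bash
python3 st.py
python3 - <<'E'
from h import *
s=grab('scene');t=grab('top');x=monitor.get_state();R=cv2.Rodrigues(np.zeros(3))[0]
yw=x['ee_rot'][2];ty=np.array([np.sin(yw),-np.cos(yw),0])
f=x['eef_pos']-[0,0,.022]
for sg in(-1,1):print(np.subtract(proj(s,f+sg*.02*ty),(110,170))*6)
A=cv2.resize(s['color'][170:260,110:210],None,fx=6,fy=6,interpolation=cv2.INTER_CUBIC)
cv2.imwrite('pics/p4.png',A)
E
```

```text
[ 0.5336 -0.2674  0.2332] [ 3.1414 -0.0003 -1.2486] ang 253.66393889772144 r 0.3641290643536224 F [ 0.2115 -0.7365  0.1366] [-0.0186  0.0629 -0.0146] [-0.1372  0.2417 -0.1895  0.0004 -1.1397  0.4593]
[140.86788318 212.48021495]
[ 81.59278731 133.84371636]
```

View pics/p4.png

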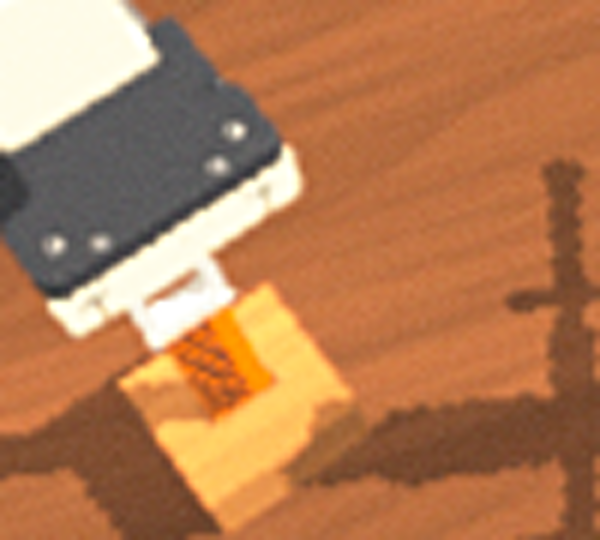

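The picture shows the gripper squarely above the hanger, its edges parallel to the stand's; I centre it by 3–4 mm and go down.

Request:
{"api": "servo_tool", "payload": {"targets": [{"angular": [0,0,0],"xyz": [0.35,0.35,1.5],"claw": 4},{"angular": [0,0,0],"xyz": [0,0,1.5],"claw": 4},{"angular": [0,0,0],"xyz": [0,0,1],"claw": 4},{"angular": [0,0,0],"xyz": [0,0,0.8],"claw": 4},{"angular": [0,0,0],"xyz": [0,0,0.8],"claw": 4},{"angular": [0,0,0],"xyz": [0,0,0],"claw": 4},{"angular": [0,0,0],"xyz": [0,0,0],"claw": 2},{"angular": [0,0,0],"xyz": [0,0,0],"claw": 2},{"angular": [0,0,0],"xyz": [0,0,0],"claw": 1.6},{"angular": [0,0,0],"xyz": [0,0,0],"claw": 1.6}], "force": 5}}

```text
t: 11.45
eef_pos: [0.5311, -0.2727, 0.1769]
ee_rot: [-3.141, -0.0, -1.25]
force: [-0.4, 0.3, 0.6]
width: 0.0173
gripper_force: 0.0
```

Request:
{"api": "servo_tool", "payload": {"targets": [{"angular": [0,0,0],"xyz": [0,0,0],"claw": 0.5},{"angular": [0,0,0],"xyz": [0,0,0],"claw": 0.5},{"angular": [0,0,0],"xyz": [0,0,0],"claw": 0.5},{"angular": [0,0,0],"xyz": [0,0,0],"claw": 0.5}], "force": 5}}

```text
t: 11.85
eef_pos: [0.5311, -0.2727, 0.1767]
ee_rot: [-3.141, -0.0, -1.25]
force: [-0.1, 0.9, 0.1]
width: 0.0103
gripper_force: 5.0
```

Request:
{"api": "servo_tool", "payload": {"targets": [{"angular": [0,0,0],"xyz": [0,0,0],"claw": 0.5},{"angular": [0,0,0],"xyz": [0,0,0],"claw": 0.5},{"angular": [0,0,0],"xyz": [0,0,-0.5],"claw": 0.5},{"angular": [0,0,0],"xyz": [0,0,-1],"claw": 0.5},{"angular": [0,0,0],"xyz": [0,0,-1.5],"claw": 0.5},{"angular": [0,0,0],"xyz": [0,0,-1.5],"claw": 0.5},{"angular": [0,0,0],"xyz": [0,0,-1.5],"claw": 0.5},{"angular": [0,0,0],"xyz": [0,0,0],"claw": 0.5}], "force": 45}}

```text
t: 12.65
eef_pos: [0.5311, -0.2733, 0.2393]
ee_rot: [-3.14, -0.002, -1.25]
force: [0.3, -1.2, -1.4]
width: 0.0097
gripper_force: 45.0
```

Request:
{"api": "servo_tool", "payload": {"targets": [{"angular": [0,0,8.2],"xyz": [0,0,0],"claw": 0.5},{"angular": [0,0,8.2],"xyz": [0,0,0],"claw": 0.5},{"angular": [0,0,8.2],"xyz": [0,0,0],"claw": 0.5},{"angular": [0,0,8.2],"xyz": [0,0,0],"claw": 0.5},{"angular": [0,0,0],"xyz": [-3.7,1.5,0],"claw": 0.5},{"angular": [0,0,0],"xyz": [-3.7,1.5,0],"claw": 0.5},{"angular": [0,0,0],"xyz": [-3.7,1.5,0],"claw": 0.5},{"angular": [0,0,0],"xyz": [-3.7,1.5,0],"claw": 0.5},{"angular": [0,0,0],"xyz": [-3.7,1.5,0],"claw": 0.5},{"angular": [0,0,0],"xyz": [-3.7,1.5,0],"claw": 0.5},{"angular": [0,0,0],"xyz": [-3.7,1.5,0],"claw": 0.5},{"angular": [0,0,0],"xyz": [-3.7,1.5,0],"claw": 0.5},{"angular": [0,0,0],"xyz": [-3.7,1.5,0],"claw": 0.5},{"angular": [0,0,0],"xyz": [0,0,0],"claw": 0.5}]}}

```text
t: 14.05
eef_pos: [0.4822, 0.0865, 0.2363]
ee_rot: [3.141, -0.0, -1.819]
force: [0.1, -0.6, -0.9]
width: 0.0099
gripper_force: 45.0
```

```bash
cat > al.py <<'E'
from h import *
np.set_printoptions(precision=4,suppress=True)
x=monitor.get_state();p=x['eef_pos'];c=np.array([.6365,.0823]);a=2.890
u=np.array([np.cos(a),np.sin(a)]);n=np.array([-u[1],u[0]]);v=p[:2]-c
print(p,x['ee_rot'],'radial mm',1e3*v@u,'lateral',1e3*v@n,'eye z',p[2]-.051,'yawerr deg',np.degrees(x['ee_rot'][2]-(a+np.pi/2-2*np.pi)))
yw=x['ee_rot'][2];print('tool x,y of lateral dir n',n@[np.cos(yw),np.sin(yw)],n@[np.sin(yw),-np.cos(yw)],'F',x['force'],'Fu',x['force'][:2]@u,'q',x['q'])
E
python3 al.py
```

```text
[0.4822 0.0865 0.2363] [ 3.1409 -0.0004 -1.819 ] radial mm 150.43653960499466 lateral 34.359058236404316 eye z 0.18526387906684524 yawerr deg 0.19181439550876644
tool x,y of lateral dir n 0.9999943961470708 0.0033477865008361366 F [ 0.1053 -0.5792 -0.9092] Fu -0.24616913216014305 q [ 0.5795  0.0604 -0.4023 -0.0003 -1.1088 -0.8276]
```

Request:
{"api": "servo_tool", "payload": {"targets": [{"angular": [0,0,0],"xyz": [-1.7,0.5,0],"claw": 0.5},{"angular": [0,0,0],"xyz": [-1.7,0.5,0.5],"claw": 0.5},{"angular": [0,0,0],"xyz": [0,0,1],"claw": 0.5},{"angular": [0,0,0],"xyz": [0,0,0],"claw": 0.5},{"angular": [0,0,0],"xyz": [0,0,0],"claw": 0.5}]}}

```text
t: 14.55
eef_pos: [0.4816, 0.1179, 0.2211]
ee_rot: [3.141, -0.001, -1.823]
force: [0.9, 1.0, -1.1]
width: 0.0095
gripper_force: 45.0
```

```bash
python3 al.py
python3 - <<'E'
from h import *
s=grab('scene','scene5.png')
x=monitor.get_state();p=x['eef_pos']
print(np.subtract(proj(s,p-[0,0,.051]),(250,115))*8, np.subtract(proj(s,[.6365-.9685*.124,.0823+.249*.124,.17]),(250,115))*8)
A=cv2.resize(s['color'][115:190,250:350],None,fx=8,fy=8,interpolation=cv2.INTER_CUBIC)
cv2.imwrite('pics/p5.png',A)
E
```

```text
[0.4816 0.1179 0.2211] [ 3.1406 -0.0014 -1.8233] radial mm 158.89468134628973 lateral 4.117324808759035 eye z 0.17012458140487083 yawerr deg -0.05105990734763304
tool x,y of lateral dir n 0.9999996029138353 -0.0008911633810225795 F [ 0.8551  0.9539 -1.1035] Fu -0.5906697678555717 q [ 0.6374  0.0838 -0.4135  0.0002 -1.0753 -0.8899]
[322.42464271 186.03635252] [354.50338501 278.25710425]
```

View pics/p5.png

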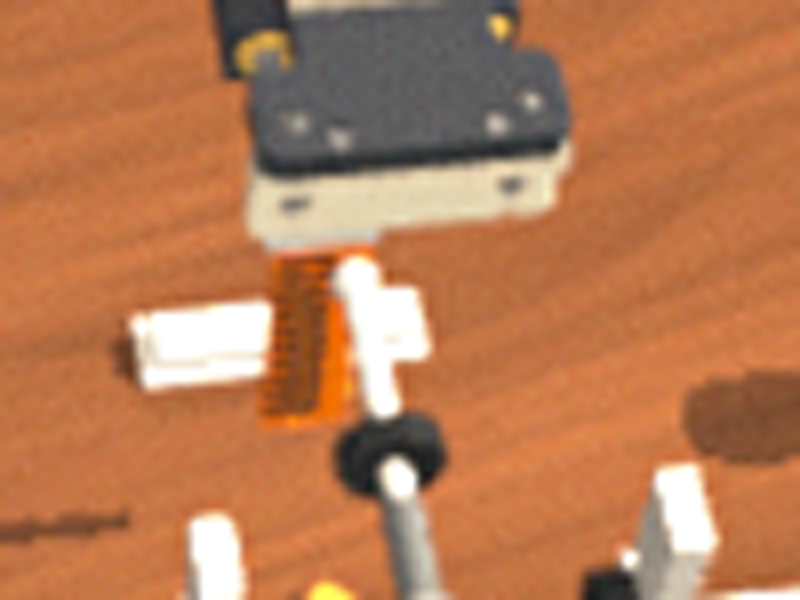

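The picture shows the branch tip at (357,272), 3 px from prediction. The held comb's front face has its top edge from x=275 to 378 at y=250 and its bottom from 262 to 348 at y=423. I compare these with where a centred hanger would show.

Run:
```python
from h import *
np.set_printoptions(precision=1,suppress=True)
s=grab('scene');x=monitor.get_state();p=x['eef_pos'];a=2.89
u=np.array([np.cos(a),np.sin(a),0]);n=np.array([-u[1],u[0],0])
for z in(-.071,-.131-.04,):
  for l in(-.014,.014): print(z,l,np.subtract(proj(s,p+[0,0,z]-.004*u+l*n),(250,115))*8)
I=s['color'];h=cv2.cvtColor(I,cv2.COLOR_BGR2HSV)
m=cv2.inRange(h,(5,215,90),(16,255,255))[115:190,250:350]
for r in range(30,54,3):
    c=np.where(m[r,30:50])[0]+30; print(r*8+4,(c.min()*8,c.max()*8+8) if len(c) else None)
```

```text
-0.071 -0.014 [366.4 233.1]
-0.071 0.014 [275.4 242.1]
-0.171 -0.014 [343.2 418.5]
-0.171 0.014 [260.1 427.1]
244 None
268 (np.int64(272), np.int64(328))
292 (np.int64(272), np.int64(288))
316 (np.int64(328), np.int64(344))
340 (np.int64(280), np.int64(344))
364 (np.int64(328), np.int64(344))
388 (np.int64(264), np.int64(344))
412 (np.int64(272), np.int64(344))
```

Request:
{"api": "servo_tool", "payload": {"targets": [{"angular": [0,0,0],"xyz": [-0.4,-0.5,0],"claw": 0.5},{"angular": [0,0,0],"xyz": [0,-0.5,0],"claw": 0.5},{"angular": [0,0,0],"xyz": [0,-0.5,0],"claw": 0.5},{"angular": [0,0,0],"xyz": [0,0,0],"claw": 0.5},{"angular": [0,0,0],"xyz": [0,-0.1,0],"claw": 0.5},{"angular": [0,0,0],"xyz": [0,-0.15,0],"claw": 0.5},{"angular": [0,0,0],"xyz": [0,-0.15,0],"claw": 0.5},{"angular": [0,0,0],"xyz": [0,-0.15,0],"claw": 0.5},{"angular": [0,0,0],"xyz": [0,-0.15,0],"claw": 0.5},{"angular": [0,0,0],"xyz": [0,-0.15,0],"claw": 0.5},{"angular": [0,0,0],"xyz": [0,-0.15,0],"claw": 0.5},{"angular": [0,0,0],"xyz": [0,0,0],"claw": 0.5}]}}

```text
t: 15.85
eef_pos: [0.5073, 0.1165, 0.2215]
ee_rot: [3.142, -0.0, -1.823]
force: [0.2, -0.3, -1.5]
width: 0.0099
gripper_force: 45.0
```

```bash
python3 al.py
```

```text
[0.5073 0.1165 0.2215] [ 3.1416 -0.     -1.8229] radial mm 133.61411779583906 lateral -0.9683112441358526 eye z 0.17052913060282007 yawerr deg -0.029478247729048283
tool x,y of lateral dir n 0.9999998676487465 -0.0005144924578918968 F [ 0.2426 -0.3075 -1.4836] Fu -0.3115442786563703 q [ 0.6031  0.1248 -0.3652  0.     -1.0809 -0.8552]
```

Request:
{"api": "servo_tool", "payload": {"targets": [{"angular": [0,0,0],"xyz": [0.1,-0.15,0],"claw": 0.5},{"angular": [0,0,0],"xyz": [0,-0.2,0],"claw": 0.5},{"angular": [0,0,0],"xyz": [0,-0.2,0],"claw": 0.5},{"angular": [0,0,0],"xyz": [0,-0.2,0],"claw": 0.5},{"angular": [0,0,0],"xyz": [0,-0.2,0],"claw": 0.5},{"angular": [0,0,0],"xyz": [0,-0.2,0],"claw": 0.5},{"angular": [0,0,0],"xyz": [0,-0.2,0],"claw": 0.5},{"angular": [0,0,0],"xyz": [0,-0.2,0],"claw": 0.5},{"angular": [0,0,0],"xyz": [0,0,0],"claw": 0.5}]}}

```text
t: 16.75
eef_pos: [0.5222, 0.1116, 0.2215]
ee_rot: [-3.142, -0.0, -1.823]
force: [0.3, -0.1, -1.6]
width: 0.0097
gripper_force: 45.0
```

```bash
python3 al.py
```

```text
[0.5222 0.1116 0.2215] [-3.1416 -0.     -1.823 ] radial mm 118.01749924789051 lateral 0.04202721889594731 eye z 0.17052405077690708 yawerr deg -0.03287494704284078
tool x,y of lateral dir n 0.9999998353905167 -0.0005737760358327451 F [ 0.2602 -0.0521 -1.6208] Fu -0.2649575583054411 q [ 0.5781  0.1473 -0.3381  0.0001 -1.0853 -0.8302]
```

Request:
{"api": "servo_tool", "payload": {"targets": [{"angular": [0,0,0],"xyz": [0,-0.2,0],"claw": 0.5},{"angular": [0,0,0],"xyz": [0,-0.2,0],"claw": 0.5},{"angular": [0,0,0],"xyz": [0,-0.2,0],"claw": 0.5},{"angular": [0,0,0],"xyz": [0,-0.2,0],"claw": 0.5},{"angular": [0,0,0],"xyz": [0,-0.2,0],"claw": 0.5},{"angular": [0,0,0],"xyz": [0,-0.2,0],"claw": 0.5},{"angular": [0,0,0],"xyz": [0,-0.2,0],"claw": 0.5},{"angular": [0,0,0],"xyz": [0,-0.2,0],"claw": 0.5},{"angular": [0,0,0],"xyz": [0,-0.2,0],"claw": 0.5},{"angular": [0,0,0],"xyz": [0,-0.2,0],"claw": 0.5},{"angular": [0,0,0],"xyz": [0,-0.2,0],"claw": 0.5},{"angular": [0,0,0],"xyz": [0,-0.2,0],"claw": 0.5},{"angular": [0,0,0],"xyz": [0,0,0],"claw": 0.5},{"angular": [0,0,0],"xyz": [0,0,0],"claw": 0.5}]}}

```text
t: 18.15
eef_pos: [0.5452, 0.1057, 0.2215]
ee_rot: [3.142, -0.0, -1.823]
force: [-0.4, 0.2, -1.1]
width: 0.0096
gripper_force: 45.0
```

```bash
python3 al.py
python3 - <<'E'
from h import *
s=grab('scene');x=monitor.get_state()
for r in(.056,.066,.076,.080,.090):print(r,np.subtract(proj(s,[.6365-.9685*r,.0823+.249*r,.17]),(250,115))*8)
cv2.imwrite('pics/p6.png',cv2.resize(s['color'][115:190,250:350],None,fx=8,fy=8,interpolation=cv2.INTER_CUBIC))
E
```

```text
[0.5452 0.1057 0.2215] [ 3.1415 -0.     -1.8229] radial mm 94.26875645066696 lateral 0.08472270114561316 eye z 0.170520974811431 yawerr deg -0.0310356526041164
tool x,y of lateral dir n 0.9999998532944672 -0.0005416742969574825 F [-0.4122  0.16   -1.1158] Fu 0.4390218298538991 q [ 0.5441  0.1827 -0.2942 -0.0001 -1.094  -0.7962]
0.056 [394.54077691 470.76405285]
0.066 [388.45070615 441.48190223]
0.076 [382.4323364  412.54450296]
0.08 [380.04478182 401.06471305]
0.09 [374.12468524 372.59982878]
```

View pics/p6.png

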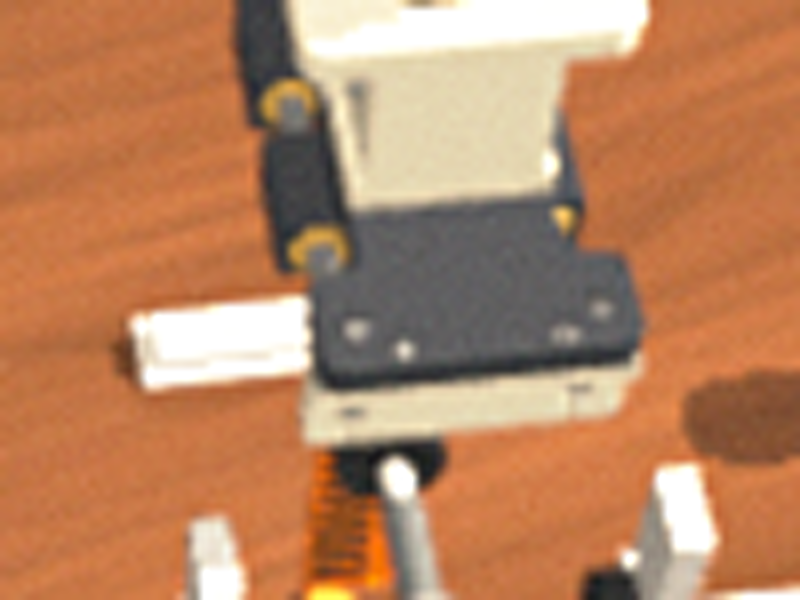

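The picture shows the hanger threaded, with the collar just ahead; its middle at about (390,455) suggests an outer face near 67 mm. I go on at 10 mm/s, well short of that, then feel.

Request:
{"api": "servo_tool", "payload": {"targets": [{"angular": [0,0,0],"xyz": [0,-0.1,0],"claw": 0.5},{"angular": [0,0,0],"xyz": [0,-0.1,0],"claw": 0.5},{"angular": [0,0,0],"xyz": [0,-0.1,0],"claw": 0.5},{"angular": [0,0,0],"xyz": [0,-0.1,0],"claw": 0.5},{"angular": [0,0,0],"xyz": [0,-0.1,0],"claw": 0.5},{"angular": [0,0,0],"xyz": [0,-0.1,0],"claw": 0.5},{"angular": [0,0,0],"xyz": [0,-0.1,0],"claw": 0.5},{"angular": [0,0,0],"xyz": [0,-0.1,0],"claw": 0.5},{"angular": [0,0,0],"xyz": [0,-0.1,0],"claw": 0.5},{"angular": [0,0,0],"xyz": [0,-0.1,0],"claw": 0.5},{"angular": [0,0,0],"xyz": [0,-0.1,0],"claw": 0.5},{"angular": [0,0,0],"xyz": [0,-0.1,0],"claw": 0.5},{"angular": [0,0,0],"xyz": [0,-0.1,0],"claw": 0.5}]}}

```text
t: 19.5
eef_pos: [0.5578, 0.1025, 0.2216]
ee_rot: [3.142, -0.0, -1.823]
force: [-0.3, 0.7, -1.4]
width: 0.0095
gripper_force: 45.0
```

Request:
{"api": "servo_tool", "payload": {"targets": [{"angular": [0,0,0],"xyz": [0,-0.05,0],"claw": 0.5},{"angular": [0,0,0],"xyz": [0,-0.05,0],"claw": 0.5},{"angular": [0,0,0],"xyz": [0,-0.05,0],"claw": 0.5},{"angular": [0,0,0],"xyz": [0,-0.05,0],"claw": 0.5},{"angular": [0,0,0],"xyz": [0,-0.05,0],"claw": 0.5}]}}

```text
t: 20.0
eef_pos: [0.5602, 0.1019, 0.2216]
ee_rot: [3.142, 0.0, -1.823]
force: [-0.7, 0.7, -1.2]
width: 0.0099
gripper_force: 45.0
```

Request:
{"api": "servo_tool", "payload": {"targets": [{"angular": [0,0,0],"xyz": [0,-0.05,0],"claw": 0.5},{"angular": [0,0,0],"xyz": [0,-0.05,0],"claw": 0.5},{"angular": [0,0,0],"xyz": [0,-0.05,0],"claw": 0.5}]}}

```text
t: 20.3
eef_pos: [0.5617, 0.1015, 0.2215]
ee_rot: [3.142, -0.0, -1.823]
force: [-0.0, -0.1, -0.4]
width: 0.0095
gripper_force: 45.0
```

Request:
{"api": "servo_tool", "payload": {"targets": [{"angular": [0,0,0],"xyz": [0,0,0],"claw": 0.5}]}}

```text
t: 20.4
eef_pos: [0.5617, 0.1015, 0.2216]
ee_rot: [3.142, 0.0, -1.823]
force: [-0.9, 0.2, -1.8]
width: 0.0097
gripper_force: 45.0
```

Radial is now 77.4 mm. I use short calls from here.

Request:
{"api": "servo_tool", "payload": {"targets": [{"angular": [0,0,0],"xyz": [0,-0.04,0],"claw": 0.5},{"angular": [0,0,0],"xyz": [0,-0.04,0],"claw": 0.5},{"angular": [0,0,0],"xyz": [0,-0.04,0],"claw": 0.5}]}}

```text
t: 20.7
eef_pos: [0.5628, 0.1012, 0.2216]
ee_rot: [-3.142, -0.0, -1.823]
force: [-0.3, -0.0, 0.1]
width: 0.0099
gripper_force: 45.0
```

Request:
{"api": "servo_tool", "payload": {"targets": [{"angular": [0,0,0],"xyz": [0,-0.04,0],"claw": 0.5},{"angular": [0,0,0],"xyz": [0,-0.04,0],"claw": 0.5},{"angular": [0,0,0],"xyz": [0,-0.04,0],"claw": 0.5}]}}

```text
t: 21.0
eef_pos: [0.564, 0.1009, 0.2216]
ee_rot: [3.142, -0.0, -1.823]
force: [-0.3, 0.3, -1.2]
width: 0.0101
gripper_force: 45.0
```

Request:
{"api": "servo_tool", "payload": {"targets": [{"angular": [0,0,0],"xyz": [0,-0.04,0],"claw": 0.5},{"angular": [0,0,0],"xyz": [0,-0.04,0],"claw": 0.5},{"angular": [0,0,0],"xyz": [0,-0.04,0],"claw": 0.5}]}}

```text
t: 21.3
eef_pos: [0.5651, 0.1006, 0.2216]
ee_rot: [3.142, 0.0, -1.823]
force: [0.2, -0.4, -0.6]
width: 0.0096
gripper_force: 45.0
```

Request:
{"api": "servo_tool", "payload": {"targets": [{"angular": [0,0,0],"xyz": [0,-0.04,0],"claw": 0.5},{"angular": [0,0,0],"xyz": [0,-0.04,0],"claw": 0.5},{"angular": [0,0,0],"xyz": [0,-0.04,0],"claw": 0.5}]}}

```text
t: 21.6
eef_pos: [0.5664, 0.1003, 0.2216]
ee_rot: [-3.142, 0.0, -1.823]
force: [-1.2, -0.1, -1.1]
width: 0.0098
gripper_force: 45.0
```

Request:
{"api": "servo_tool", "payload": {"targets": [{"angular": [0,0,0],"xyz": [0,-0.04,0],"claw": 0.5},{"angular": [0,0,0],"xyz": [0,-0.04,0],"claw": 0.5}]}}

```text
t: 21.8
eef_pos: [0.5665, 0.1002, 0.2215]
ee_rot: [3.14, -0.0, -1.823]
force: [-4.7, 1.7, 2.7]
width: 0.0097
gripper_force: 45.0
```

Request:
{"api": "servo_tool", "payload": {"targets": [{"angular": [0,0,0],"xyz": [0,0,0],"claw": 0.5}]}}

```text
t: 21.9
eef_pos: [0.5665, 0.1002, 0.2214]
ee_rot: [3.141, -0.0, -1.823]
force: [-4.7, 1.9, 1.2]
width: 0.0098
gripper_force: 45.0
```

Request:
{"api": "servo_tool", "payload": {"targets": [{"angular": [0,0,0],"xyz": [0,-0.02,0],"claw": 0.5},{"angular": [0,0,0],"xyz": [0,0,0],"claw": 0.5},{"angular": [0,0,0],"xyz": [0,0,0],"claw": 0.5}]}}

```text
t: 22.2
eef_pos: [0.5665, 0.1002, 0.2214]
ee_rot: [3.14, -0.0, -1.823]
force: [-5.3, 2.0, 1.3]
width: 0.01
gripper_force: 45.0
```

```bash
python3 al.py
```

```text
[0.5665 0.1002 0.2214] [ 3.1404 -0.0002 -1.8228] radial mm 72.1947310670656 lateral 0.12620995940119906 eye z 0.17044808405921197 yawerr deg -0.020781594543982606
tool x,y of lateral dir n 0.9999999342217266 -0.000362707240653581 F [-5.285   1.9751  1.3134] Fu 5.610334821849093 q [ 0.5144  0.2161 -0.251  -0.0008 -1.1047 -0.766 ]
```

Request:
{"api": "servo_tool", "payload": {"targets": [{"angular": [0,0,0],"xyz": [0,-0.01,0],"claw": 0.5},{"angular": [0,0,0],"xyz": [0,0,0],"claw": 0.5},{"angular": [0,0,0],"xyz": [0,0,0],"claw": 0.5},{"angular": [0,0,0],"xyz": [0,0,0],"claw": 0.5},{"angular": [0,0,0],"xyz": [0,0,0],"claw": 0.5},{"angular": [0,0,0],"xyz": [0,0,0],"claw": 0.5},{"angular": [0,0,0],"xyz": [0,0,0],"claw": 0.5},{"angular": [0,0,0],"xyz": [0,0,0],"claw": 0.5},{"angular": [0,0,0],"xyz": [0,0,0],"claw": 0.5},{"angular": [0,0,0],"xyz": [0,0,0],"claw": 0.5},{"angular": [0,0,0],"xyz": [0,0,0],"claw": 0.5},{"angular": [0,0,0],"xyz": [0,0,0],"claw": 0.5}]}}

```text
t: 23.4
eef_pos: [0.5665, 0.1001, 0.2214]
ee_rot: [3.14, -0.0, -1.823]
force: [-5.7, 1.8, 1.9]
width: 0.0098
gripper_force: 45.0
```

Request:
{"api": "servo_tool", "payload": {"targets": [{"angular": [0,0,0],"xyz": [0,0.05,0],"claw": 0.5},{"angular": [0,0,0],"xyz": [0,0.06,0],"claw": 0.5},{"angular": [0,0,0],"xyz": [0,0,0.1],"claw": 0.5},{"angular": [0,0,0],"xyz": [0,0,0.1],"claw": 0.5},{"angular": [0,0,0],"xyz": [0,0,0.1],"claw": 0.5},{"angular": [0,0,0],"xyz": [0,0,0.1],"claw": 0.5},{"angular": [0,0,0],"xyz": [0,0,0.1],"claw": 0.5},{"angular": [0,0,0],"xyz": [0,0,0.1],"claw": 0.5},{"angular": [0,0,0],"xyz": [0,0,0.06],"claw": 0.5},{"angular": [0,0,0],"xyz": [0,0,0],"claw": 0.5}]}}

```text
t: 24.4
eef_pos: [0.5664, 0.1003, 0.2149]
ee_rot: [-3.141, 0.0, -1.823]
force: [-0.3, 1.2, -2.0]
width: 0.0098
gripper_force: 45.0
```

Request:
{"api": "servo_tool", "payload": {"targets": [{"angular": [0,0,0],"xyz": [0,0,0.04],"claw": 0.5},{"angular": [0,0,0],"xyz": [0,0,0.04],"claw": 0.5},{"angular": [0,0,0],"xyz": [0,0,0.04],"claw": 0.5}]}}

```text
t: 24.7
eef_pos: [0.5664, 0.1003, 0.2138]
ee_rot: [-3.141, 0.0, -1.823]
force: [-0.6, 0.3, -1.1]
width: 0.0096
gripper_force: 45.0
```

Request:
{"api": "servo_tool", "payload": {"targets": [{"angular": [0,0,0],"xyz": [0,0,0.04],"claw": 0.5}]}}

```text
t: 24.8
eef_pos: [0.5664, 0.1003, 0.2134]
ee_rot: [-3.141, 0.0, -1.823]
force: [-0.9, 0.6, -0.7]
width: 0.0098
gripper_force: 45.0
```

Request:
{"api": "servo_tool", "payload": {"targets": [{"angular": [0,0,0],"xyz": [0,0,0.03],"claw": 0.8},{"angular": [0,0,0],"xyz": [0,0,0],"claw": 1.1},{"angular": [0,0,0],"xyz": [0,0,0],"claw": 1.3},{"angular": [0,0,0],"xyz": [0,0,0],"claw": 1.6},{"angular": [0,0,0],"xyz": [0,0,0],"claw": 2.4},{"angular": [0,0,0],"xyz": [0,0,0],"claw": 3.2},{"angular": [0,0,0],"xyz": [0,0,0],"claw": 3.2},{"angular": [0,0,0],"xyz": [0,0,0],"claw": 3.2}], "force": 5}}

```text
t: 25.6
eef_pos: [0.5663, 0.1003, 0.2131]
ee_rot: [-3.142, 0.0, -1.823]
force: [0.7, -0.7, -0.5]
width: 0.0316
gripper_force: 0.0
```

Request:
{"api": "servo_tool", "payload": {"targets": [{"angular": [0,0,0],"xyz": [0,0,-0.5],"claw": 3.2},{"angular": [0,0,0],"xyz": [0,0,-1],"claw": 3.2},{"angular": [0,0,0],"xyz": [0,0,-2],"claw": 3.2},{"angular": [0,0,0],"xyz": [0,0,-3],"claw": 3.2},{"angular": [0,0,0],"xyz": [0,0,-3],"claw": 3.2},{"angular": [0,0,0],"xyz": [4,0.5,0],"claw": 3.2},{"angular": [0,0,0],"xyz": [4,0.5,0],"claw": 3.2},{"angular": [0,0,0],"xyz": [4,0.5,0],"claw": 3.2},{"angular": [0,0,0],"xyz": [4,0.5,0],"claw": 3.2},{"angular": [0,0,0],"xyz": [4,0.5,0],"claw": 3.2},{"angular": [0,0,0],"xyz": [4,0.5,0],"claw": 3.2},{"angular": [0,0,0],"xyz": [0,0,0],"claw": 3.2}]}}

```text
t: 26.8
eef_pos: [0.4758, -0.1277, 0.3095]
ee_rot: [-3.14, 0.0, -1.826]
force: [0.4, 0.6, -0.6]
width: 0.0319
gripper_force: 0.0
```

Run:
```python
from h import *
s=grab('scene')
cv2.imwrite('pics/p7.png',cv2.resize(s['color'][125:255,225:375],None,fx=4.5,fy=4.5,interpolation=cv2.INTER_CUBIC))
```

```text
(no output)
```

View pics/p7.png

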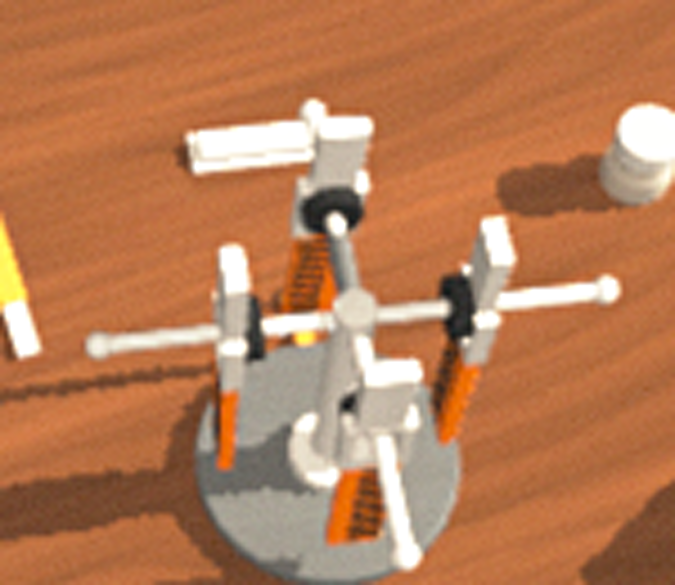

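The hanger hangs on the branch right at the collar, around (335,190). The tip at (313,112) hasn't moved, so the branch is still over the pointer.

```bash
python3 -c "
from h import *
print(order.job_done())"
```

```text
the job is handed in; nothing more can be done
None
```

The job is handed in at about 27 s: the empty branch lies over the pointer by camera, the hanger was pressed on the collar at about 6 N for over a second, and it hangs there by its window with the gripper clear.

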